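Lift the hot steriliser lid onto the cooling cradle with the lid lifter

ROBOT

A 6-joint arm with a two-finger parallel gripper is mounted at the origin on the work surface. World frame = base frame: x ahead of the robot, y to its left, z up, the work surface at z = 0. Lengths are in m, angles in rad, forces in N, time in s.
With the tool pointing down it reaches from about 0.35 to 0.775 m from the base axis. Payload 7.3 kg.
Tool frame: the origin (TCP) lies at the very end of the fingers, on their centre line; the grasp point (between the pads) lies 19 mm behind it; z points along the fingers, y is the line along which they close (so a half turn about z gives the same grasp; the last joint's range is limited). The gripper opens to 92 mm and grips with 3 to 60 N. Pads are 19 mm wide; open, the fingers measure 130 mm over their backs; the gripper's body (75 mm by 190 mm) begins 47 mm behind the grasp point.
Start: joints at [-1.46, 0.342, 1.524, -0, 1.275, -0.146], TCP at [0.133, -0.508, 0.227] pointing down, gripper open.
Joint ranges: [-2.53, 2.53], [-0.77, 2.02], [0.04, 2.7], [-1, 4.14], [0.28, 2.66], [-3.11, 3.11]. Speed limits (rad/s): [2.57, 2.57, 3.14, 3.14, 3.14, 3.14].

INTERFACE

Orientations are given as [roll, pitch, yaw] about the fixed x, y, z axes, in that order (R = Rz(yaw) Ry(pitch) Rx(roll)).
In Python, from cell import observe, read_camera, get_calibration, hand_in, search_frame gives the robot as it stands.
- The arm moves only by the tool step_arm, never from a script. Its argument "commands" is a list of rows, each an object with "translation": the shift along the tool's x, y, z in mm, a list of three; "roll": the turn about the tool's z in rad. In form: [{"translation": [x, y, z], "roll": roll}, ...]. A call has 1 to 20 rows; each row shifts and turns the commanded pose from where the row before left it, along the tool's axes as they then stand; what a row does not reach is not made up. A row lasts 1/12 s, in which the tool goes at most 41.7 mm and 7.16 degrees, less where a joint would pass 70% of its speed; a pose out of reach is approached as far as the arm can. A call is refused whole if a number of a shift passes 41.7 or a number of a turn 0.125, either way. A call with a gripper value outside its range is refused whole. "fingers" is the opening, from 0 (shut) to 1 (fully open), set as the call begins (left out, the last holds). The fingers move at their own pace and stop on an object; "grip_force" is the grip in N (left out, the last holds). Time passes only in rows, so rows that do not move let the fingers close. It gives the time, the measured TCP pose, the force, the opening and the grip force at its end, in the units of the state.
- observe(): the state, without advancing time (a new reading comes with each control period).
- read_camera(name): name is "scene" or "side" or "wrist"; returns the picture (384x512x3 uint8, red, green, blue); there is no depth.
- get_calibration(name): a dict with "camera_matrix" (3x3 intrinsics, pixels), "world_from_camera" (4x4, takes a point from camera to world coordinates). Camera axes: x right, y up, looking along -z (the intrinsics and any distortion apply to the point x, -y, -z); pixel columns grow to the right and rows downward; lengths in m; the calibration is good to about 2 mm. A picture is of the moment at which its call begins: read the wrist's pose just before it. get_calibration takes no time and is no camera call; for the wrist camera it gives the pose at the moment of the call.
- hand_in(): hands the job in; it is judged then, once.
Trained networks look in the newest picture that a camera, given by its name, has taken for a name from the list of things; names that differ only in an ending like _2 or _b are one class to them, and where a whole thing is asked for, a point or a joint stands for the part that bears it (a point fixed in the world has none). Each returns a list of dicts, best first, with "confidence" (0 to 1); they miss things now and then, are a little off and sometimes report something else, mostly with a low value. They report only what shows in the picture. A call takes as long as a camera call. They do not tell look-alikes from the thing itself.
- search_frame(camera, name): "at" ([x, y, z] in m, in world coordinates, good to about 4 mm: the middle of the surface that is visible of it).
The state is a dict: "time": time; "qpos": joint angles; "qvel": joint speeds; "joint_efforts": joint torques, N m; "tool_pos": TCP position; "tool_rot": TCP orientation; "contact_force": force on the tool from outside, world axes, zero at the start; "torque": the same for the moment, N m; "opening": finger opening in m; "grip_force": force on a finger pad.
Only numpy, scipy, OpenCV 4.12 (cv2) and the standard library are available. Lean on these libraries where they do the work, as an engineer would, in place of code of your own. Each camera call takes 0.05 s, during which the arm holds its last target. There are 200 camera calls.

TASK

The lid of the steriliser pot is hot: take the lid lifter from its holder, hook it under the lid's loop handle, lift the lid off the pot and carry it level to the cooling stand. Feel for the stand (its height is not known) and set the lid down gently so that it sits flat in the ring cradle, then unhook the lifter without pulling the lid about and stand it back upright in its holder, fully down. Never touch the lid with the gripper, never drop it or push hard on it, and leave the other things on the bench where they are.

Things in the scene. Friction and masses are not known exactly. Their poses are not given: they have to be found in the camera images.
- lid: Hot round steel lid, 325 to 600 g. Origin: centre of the underside of its flange; z up. Flange 130 mm across, 6 mm thick (flat top at z = 6 mm); below it a plug 104 mm across and 10 mm deep, tapering to 92 mm at its foot. A loop handle stands on top along the lid's y axis. At the start the lid lies on the pot, its y axis within 0.6 rad of the world's y axis.
- lid_loop (a point): Middle of the lid's loop handle, on the axis of its level bar, 28 mm above the lid's origin. The bar is round, 8 mm thick, along the lid's y axis from y = -25 to 25 mm with an upright leg at either end; the opening under it is from z = 6 to 24 mm in the lid's frame. The lid hangs level only if lifted near the middle of the bar.
- pot: Fixed steel pot on a square white hot plate (160 mm square, up to 28 mm high). Origin: on the bench under its centre. Pot 120 mm outside, 110 mm inside, its rim 95 mm above the bench; the lid's flange lies on the rim with 3 mm play round the plug. Two small side handles at y = +-74 mm.
- stand: Fixed cooling stand, rigid: dark base 150 mm square, 10 mm high; on a post a round aluminium cradle open at the top, 132 mm outside, 114 inside, 16 deep, for the lid's plug (5 mm play); the flange lies on its rim. Origin: on the bench under the cradle's centre. The post is clamped at a different height each time: rim 66 to 136 mm above the bench, in no pose; find it by feel or look.
- lifter: Lid lifter: C-shaped steel hook open to its +x, with a wooden handle on top, 125 mm high, 220 g. Origin: underside of its prong, right below the handle's middle; z up. Prong: x = -42 to 18 mm, 14 mm wide (y), 7 thick. Spine: x = -42 to -34 mm, up to z = 65; top arm at z = 55 to 65 mm. At the start it stands upright in the holder, its x axis within 0.45 rad of the world's x.
- lifter_saddle (a point): Saddle for the loop's bar on the lifter's prong, straight below the handle: 7 mm above the lifter's origin, between two lips across the prong at x = 11 to 15 and -15 to -11 mm, each 5 mm high (up to z = 12 mm). The lips must pass under the bar when hooking and unhooking.
- lifter_grip (a point): Grip point in the middle of the lifter's wooden handle: a block 30 mm (x) by 22 mm (y) by 60 mm high, from z = 65 to 125 mm above the lifter's origin; the point is 98 mm above that origin. Grip it across y from above.
- holder: Fixed grey holder of the lifter: open pocket 76 mm (x) by 24 mm (y) inside, floor 6 mm and top 37 mm above the bench, on a 110 by 70 mm foot. Origin: on the bench under the pocket's centre. The lifter stands in it with x axes alike and its origin 12 mm to the holder's +x; on its return it may stand anywhere in the pocket.
- beaker: Glass beaker, 64 mm across, 80 mm high; bystander. Origin under its centre.
- reagent: Amber bottle, 60 mm across, 130 mm high; bystander. Origin under its centre.
- jar: White screw jar, 60 mm across, 70 mm high; bystander. Origin under its centre.
- dish: Clear covered culture dish, 94 mm across, 22 mm high; bystander. Origin under its centre.
- timer: Small grey bench timer block, 45 by 70 by 30 mm; bystander. Origin under its centre.
Not all that is in view belongs to the job. Leave any green or red look-alike of the lid alone.

How it is judged:
By the outcome, as a careful person would: the job done as asked, in the order asked, and still so for the second after the job is handed in, with the robot touching nothing.
It also fails if it takes over 72 s, if anything falls off the work surface, if the arm or the gripper's body presses on something with over 40 N, if the wrist force passes 120 N, or if a joint passes its speed limit or range.

## Working session

There is one attempt and no reset: what is moved stays moved. The work goes in short steps, Python scripts to look and compute and a tool call to move; the robot and the scene stay as the last step left them, time stands still between calls to the robot, and variables do not carry over. Pictures are saved under pics/ and viewed, at most 10 in all, crops included, and the job is handed in when it is done.

Besides the shell and the picture viewer there is one more tool, called after ">>>" as a command line: name --argument value ..., lists and objects as JSON in quotes. step_arm: Moves the arm, as the interface text tells. Its arguments: {"type":"object","properties":{"commands":{"type":"array"},"fingers":{"type":"number"},"grip_force":{"type":"number"}},"required":["commands"]}

```bash
mkdir -p pics; ls; python3 - <<'E'
from cell import *
import cv2,numpy as np
s=observe();print(s)
for c in("scene","side"):
    im=read_camera(c);cv2.imwrite(f"pics/{c}0.png",im[...,::-1])
    k=get_calibration(c);print(c,np.round(k["camera_matrix"],1).tolist(),np.round(k["world_from_camera"],3).tolist())
    for n in["lid","lid_loop","pot","stand","lifter","lifter_grip","lifter_saddle","holder","beaker","reagent","jar","dish","timer"]:
        print(n,[(np.round(d["at"],3).tolist(),round(d["confidence"],2)) for d in search_frame(c,n)[:3]])
E
```

```text
pics
{'time': 0.0, 'qpos': array([-1.45999508e+00,  3.42727993e-01,  1.52503400e+00,  4.19130974e-06,
        1.27536109e+00, -1.45944535e-01]), 'qvel': array([ 2.06723345e-04, -3.67758645e-04, -8.64020281e-04,  9.01246965e-05,
        9.90137255e-06,  1.43774042e-03]), 'joint_efforts': array([-1.39109776e-03, -4.31244743e+01, -2.44221014e+01,  7.17408629e-02,
        5.59722050e-02, -1.22295064e-04]), 'tool_pos': array([ 0.13332138, -0.50737255,  0.22603629]), 'tool_rot': array([-3.14007908e+00, -2.26530908e-04,  2.56744392e-01]), 'contact_force': array([ 0.14761255, -0.38510207, -0.76230327]), 'torque': array([ 0.04031008, -0.00631678, -0.02373165]), 'grip_force': 0.0, 'opening': 0.0915109646599285}
scene [[409.2, 0.0, 256.6], [0.0, 409.2, 186.7], [0.0, 0.0, 1.0]] [[0.723, -0.518, 0.457, 1.093], [0.69, 0.538, -0.484, -0.601], [0.005, 0.665, 0.746, 1.018], [0.0, 0.0, 0.0, 1.0]]
lid [([0.492, -0.468, 0.018], 0.8), ([0.565, -0.281, 0.097], 0.72), ([0.384, -0.242, 0.02], 0.65)]
lid_loop [([0.344, -0.398, 0.014], 0.94), ([0.486, -0.468, 0.018], 0.71), ([0.542, 0.459, 0.03], 0.45)]
pot [
[... 854 characters left out ...]
.48, -0.457, 0.014], 0.78)]
pot [([0.526, -0.223, 0.029], 0.73)]
stand [([0.526, 0.308, 0.087], 0.63)]
lifter [([0.488, 0.01, 0.092], 0.87), ([0.555, -0.273, 0.097], 0.23)]
lifter_grip [([0.49, 0.008, 0.092], 0.57)]
lifter_saddle [([0.487, 0.009, 0.09], 0.81), ([0.658, 0.105, 0.055], 0.35)]
holder [([0.482, 0.015, 0.012], 0.61), ([0.527, 0.47, 0.03], 0.5), ([0.49, 0.007, 0.091], 0.37)]
beaker [([0.661, 0.11, 0.058], 0.97), ([0.482, 0.013, 0.01], 0.26)]
reagent [([0.748, -0.102, 0.078], 0.86), ([0.487, 0.009, 0.093], 0.56)]
jar [([0.635, -0.09, 0.045], 0.67), ([0.53, 0.469, 0.031], 0.42)]
dish [([0.726, -0.001, 0.025], 0.66), ([0.487, 0.016, 0.012], 0.52)]
timer [([0.528, 0.47, 0.032], 0.91)]
```

View pics/scene0.png

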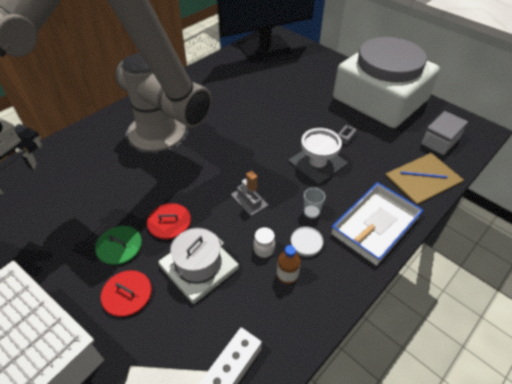

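View pics/side0.png

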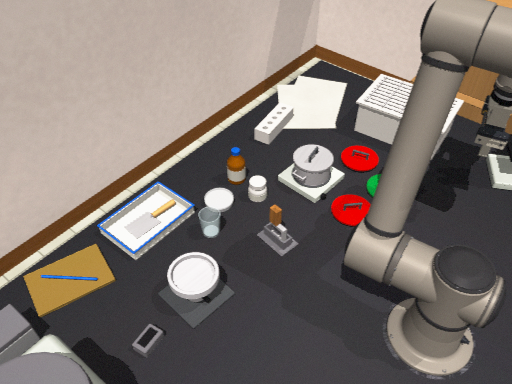

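The scene view shows the pot with its lid at about (195,255), the lifter at (250,190) and the stand at (321,150). The red and green look-alikes lie flat on the bench. The side view agrees: lid (313,160), lifter (277,225), stand (193,280). Next I'll look at the lid from close by.

```bash
cat > h.py <<'E'
from cell import *
import cv2,numpy as np
from scipy.spatial.transform import Rotation as Ro
def ray(c,uv,k=None):
    k=k or get_calibration(c);K=k["camera_matrix"];T=np.array(k["world_from_camera"])
    d=np.linalg.inv(K)@[uv[0],uv[1],1];d=T[:3,:3]@[d[0],-d[1],-d[2]]
    return T[:3,3],d/np.linalg.norm(d)
def atz(c,uv,z,k=None):
    o,d=ray(c,uv,k);return o+d*(z-o[2])/d[2]
def tri(a,b):
    A=np.zeros((3,3));y=np.zeros(3);
    for o,d in(a,b):
        P=np.eye(3)-np.outer(d,d);A+=P;y+=P@o
    p=np.linalg.solve(A,y);return p,[np.linalg.norm(np.cross(p-o,d)) for o,d in(a,b)]
def proj(c,p,k=None):
    k=k or get_calibration(c);T=np.array(k["world_from_camera"]);q=T[:3,:3].T@(np.array(p)-T[:3,3])
    v=np.array(k["camera_matrix"])@[q[0],-q[1],-q[2]];return v[:2]/v[2]
def tool(dw):
    "world shift -> tool axes, mm"
    return np.round(Ro.from_euler("xyz",observe()["tool_rot"]).inv().apply(dw)*1000,1)
def st():
    s=observe();print("t",round(s["time"],2),"p",np.round(s["tool_pos"],4),"r",np.round(s["tool_rot"],4),"f",np.round(s["contact_force"],2),"tq",np.round(s["torque"],2),"op",round(s["opening"],4),"g",s["grip_force"])
    return s
E
python3 - <<'E'
from h import *
print("rim",tri(ray("scene",(321,142)),ray("side",(193,275))))
E
```

```text
rim (array([0.54385285, 0.29169671, 0.09526184]), [np.float64(0.0012914592095534397), np.float64(0.0012914592095533326)])
```

>>> step_arm --commands '[{"translation": [29.5,-9,-7.4],"roll": 0},{"translation": [29.5,-9,-7.4],"roll": 0},{"translation": [29.5,-9,-7.4],"roll": 0},{"translation": [29.5,-9,-7.4],"roll": 0},{"translation": [29.5,-9,-7.4],"roll": 0},{"translation": [29.5,-9,-7.4],"roll": 0},{"translation": [29.5,-9,-7.4],"roll": 0},{"translation": [29.5,-9,-7.4],"roll": 0},{"translation": [29.5,-9,-7.4],"roll": 0},{"translation": [29.5,-9,-7.4],"roll": 0},{"translation": [29.5,-9,-7.4],"roll": 0},{"translation": [29.5,-9,-7.4],"roll": 0},{"translation": [29.5,-9,-7.4],"roll": 0},{"translation": [29.5,-9,-7.4],"roll": 0},{"translation": [0,0,0],"roll": 0},{"translation": [0,0,0],"roll": 0}]'

```text
time: 2.73
tool_pos: [0.5018, -0.2801, 0.3302]
tool_rot: [3.141, 0.0, 0.26]
contact_force: [0.4, -0.5, 0.5]
opening: 0.0916
grip_force: 0.0
```

```bash
python3 - <<'E'
from h import *
st()
k=get_calibration("wrist");im=read_camera("wrist");cv2.imwrite("pics/w1.png",im[...,::-1])
print(np.array(k["camera_matrix"]).round(1).tolist(),np.array(k["world_from_camera"]).round(4).tolist())
for n in["lid","lid_loop","pot"]: print(n,[(np.round(d["at"],3).tolist(),round(d["confidence"],2)) for d in search_frame("wrist",n)[:3]])
E
```

```text
t 2.73 p [ 0.5018 -0.2801  0.3302] r [3.1413e+00 1.0000e-04 2.5960e-01] f [ 0.42 -0.54  0.49] tq [-0.02  0.02  0.01] op 0.0916 g 0.0
[[305.7, 0.0, 259.9], [0.0, 305.7, 191.3], [0.0, 0.0, 1.0]] [[0.2569, 0.9233, 0.2856, 0.5797], [-0.9664, 0.2453, 0.0761, -0.2603], [0.0002, -0.2955, 0.9553, 0.4892], [0.0, 0.0, 0.0, 1.0]]
lid [([0.381, -0.237, 0.013], 0.79), ([0.484, -0.46, 0.016], 0.67), ([0.566, -0.28, 0.102], 0.65)]
lid_loop [([0.357, -0.384, 0.014], 0.87), ([0.492, -0.458, 0.021], 0.86), ([0.381, -0.241, 0.016], 0.66)]
pot [([0.599, -0.233, 0.026], 0.9)]
```

View pics/w1.png

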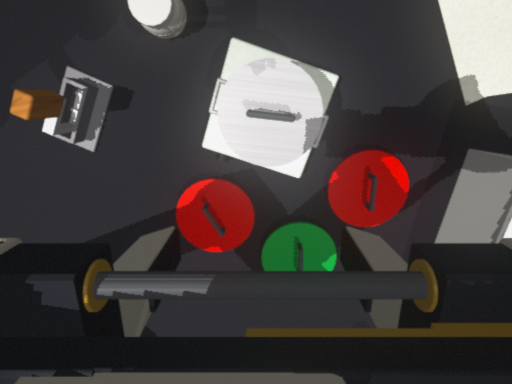

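The wrist view shows the lid's bar from (247,113) to (298,118) on the white pot lid. The lifter is in its holder at the left (75,105), handle at (35,103). I'll measure both.

```bash
python3 - <<'E'
from h import *
k=get_calibration("wrist");im=cv2.imread("pics/w1.png");g=cv2.cvtColor(im,6)
m=np.zeros_like(g);m[100:128,238:308]=(g[100:128,238:308]<110)*255
n,l,s,c=cv2.connectedComponentsWithStats(m);i=1+np.argmax(s[1:,4]);pts=np.argwhere(l==i)[:,::-1].astype(np.float32)
r=cv2.minAreaRect(pts);print(s[i],c[i],r)
b=cv2.boxPoints(r);b=b[np.argsort(b[:,0])];e=[b[:2].mean(0),b[2:].mean(0)]
E=[atz("wrist",x,.127,k) for x in e];print(np.round(E,4),"len",np.linalg.norm(E[0]-E[1]),"mid",(E[0]+E[1])/2,"yaw of bar",np.arctan2(*(E[0]-E[1])[[1,0]]))
for u in[(68,66),(113,80),(94,152),(43,132)]: print("foot",atz("wrist",u,.006,k).round(3))
for u in[(234,38),(339,76),(300,178),(203,146)]: print("plate",atz("wrist",u,.028,k).round(3))
for p in ([.5,0,.131],[.49,0,.006]): print(proj("wrist",p,k))
E
```

```text
[248 110  47  11 144] [275.         114.54861111] ((270.98516845703125, 115.14852142333984), (46.5677375793457, 6.268734931945801), 5.710593223571777)
[[ 0.5571 -0.2531  0.127 ]
 [ 0.5655 -0.3061  0.127 ]] len 0.05363576118122498 mid [ 0.56129743 -0.27961881  0.127     ] yaw of bar 1.72957857020059
foot [0.548 0.021 0.006]
foot [ 0.545 -0.045  0.006]
foot [ 0.43  -0.028  0.006]
foot [0.441 0.052 0.006]
plate [ 0.643 -0.208  0.028]
plate [ 0.633 -0.363  0.028]
plate [ 0.476 -0.353  0.028]
plate [ 0.487 -0.197  0.028]
[ 17.63803783 104.97760746]
[ 79.4468592 109.3953624]
```

>>> step_arm --commands '[{"translation": [2.4,-28.3,7],"roll": 0},{"translation": [2.4,-28.3,7],"roll": 0},{"translation": [2.4,-28.3,7],"roll": 0},{"translation": [2.4,-28.3,7],"roll": 0},{"translation": [2.4,-28.3,7],"roll": 0},{"translation": [2.4,-28.3,7],"roll": 0},{"translation": [2.4,-28.3,7],"roll": 0},{"translation": [2.4,-28.3,7],"roll": 0},{"translation": [2.4,-28.3,7],"roll": 0},{"translation": [2.4,-28.3,7],"roll": 0},{"translation": [0,0,0],"roll": 0.115},{"translation": [0,0,0],"roll": 0.115},{"translation": [0,0,0],"roll": 0.115},{"translation": [0,0,0],"roll": 0.115},{"translation": [0,0,0],"roll": 0},{"translation": [0,0,0],"roll": 0}]'

```text
time: 4.27
tool_pos: [0.4518, -0.0019, 0.2604]
tool_rot: [3.141, -0.0, -0.201]
contact_force: [-0.8, 0.0, -0.6]
opening: 0.092
grip_force: 0.0
```

```bash
python3 - <<'E'
from h import *
st()
k=get_calibration("wrist");im=read_camera("wrist");cv2.imwrite("pics/w2.png",im[...,::-1])
for n in["lifter","lifter_grip","holder"]: print(n,[(np.round(d["at"],3).tolist(),round(d["confidence"],2)) for d in search_frame("wrist",n)[:3]])
E
```

```text
t 4.27 p [ 0.4518 -0.0019  0.2604] r [ 3.1414e+00 -1.0000e-04 -2.0110e-01] f [-0.83  0.02 -0.55] tq [0.05 0.03 0.03] op 0.092 g 0.0
lifter [([0.499, 0.001, 0.13], 0.85)]
lifter_grip [([0.501, -0.001, 0.129], 0.97)]
holder [([0.501, -0.002, 0.007], 0.87), ([0.623, -0.095, 0.012], 0.35)]
```

View pics/w2.png

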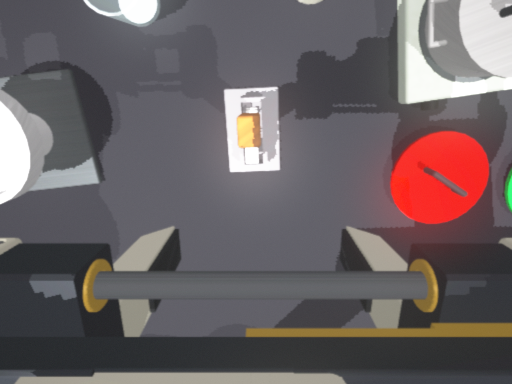

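The handle's top shows as the orange block near (248,130), on the light holder foot with corners (225,90), (277,87), (280,170) and (229,171).

```bash
python3 - <<'E'
from h import *
k=get_calibration("wrist");im=cv2.imread("pics/w2.png");hsv=cv2.cvtColor(im,cv2.COLOR_BGR2HSV)
m=((hsv[...,0]<25)&(hsv[...,1]>120)&(hsv[...,2]>60)).astype(np.uint8)*255;m[:, :225]=0;m[:,285:]=0;m[:85]=0;m[175:]=0
print([ (y,"".join(f"{v:4d}" for v in hsv[y,234:264,2]*(m[y,234:264]>0))) for y in(112,116,125,135,143,148,150)])
pts=np.argwhere(m)[:,::-1].astype(np.float32);r=cv2.minAreaRect(pts);print(r)
b=cv2.boxPoints(r);W=[atz("wrist",x,.131,k) for x in b];print(b.round(1).tolist(),np.round(W,4).tolist(),np.mean(W,0))
for i in range(4): d=W[(i+1)%4]-W[i];print(np.linalg.norm(d).round(4),np.arctan2(d[1],d[0]).round(3))
F=np.array([atz("wrist",u,.006,k) for u in[(225,90),(277,87),(280,170),(229,171)]]);print(F.round(3),F.mean(0))
for a,c in((3,0),(2,1)): d=F[c]-F[a];print("foot yaw",np.arctan2(d[1],d[0]))
E
```

```text
[(112, '   0   0   0   0   0   0   0   0   0   0   0   0   0   0   0   0   0   0   0   0   0   0   0   0   0   0   0   0   0   0'), (116, '   0   0   0   0   0 221 224 225 227 227 228 230 233 235 237 239 241 241 225 195 190 187 185 178   0   0   0   0   0   0'), (125, '   0   0   0   0   0   0   0   0   0   0   0 255 255 255 255 254 254 254 254 247 211 184 181 180 176   0   0   0   0   0'), (135, '   0   0   0   0   0 254 254 254 254 254 254 254 255 255   0   0 255 255 255 247 201 187 185   0   0   0   0   0   0   0'), (143, '   0   0   0   0   0 255 255   0   0 255 255 254 254 254 254 254 254 254 251 222 199 199 200 198 193   0   0   0   0   0'), (148, '   0   0   0   0   0   0   0   0   0   0   0   0   0   0   0   0   0   0   0   0   0   0   0   0   0   0   0   0   0   0'), (150, '   0   0   0   0   0   0   0   0   0   0   0   0   0   0   0   0   0   0   0   0   0   0   0   0   0   0   0   0   0   0')]
((247.5, 130.0), (32.0, 21.0), 90.0)
[[237.0, 114.0], [258.0, 114.0], [258.0, 146.0], [237.0, 146.0]] [[0.5204, 0.0053, 0.131], [0.5166, -0.0136, 0.131], [0.4879, -0.0076, 0.131], [0.4918, 0.0118, 0.131]] [ 0.50417024 -0.00102304  0.131     ]
0.0192 -1.772
0.0293 2.938
0.0198 1.369
0.0293 -0.224
[[ 0.548  0.024  0.006]
 [ 0.538 -0.042  0.006]
 [ 0.43  -0.026  0.006]
 [ 0.443  0.043  0.006]] [ 4.90027023e-01 -1.88374234e-04  6.00000000e-03]
foot yaw -0.18345406900156877
foot yaw -0.14708655381726973
```

>>> step_arm --commands '[{"translation": [0,0,0],"roll": -0.02},{"translation": [25.2,-4.8,0],"roll": 0},{"translation": [25.2,-4.8,0],"roll": 0},{"translation": [0,0,0],"roll": 0},{"translation": [0,0,25],"roll": 0},{"translation": [0,0,25],"roll": 0},{"translation": [0,0,25],"roll": 0},{"translation": [0,0,25],"roll": 0},{"translation": [0,0,25],"roll": 0},{"translation": [0,0,25],"roll": 0},{"translation": [0,0,25],"roll": 0},{"translation": [0,0,0],"roll": 0},{"translation": [0,0,0],"roll": 0},{"translation": [0,0,0],"roll": 0}]'

```text
time: 5.63
tool_pos: [0.5041, -0.0011, 0.0865]
tool_rot: [3.142, -0.002, -0.183]
contact_force: [0.1, -0.4, -0.2]
opening: 0.0921
grip_force: 0.0
```

>>> step_arm --commands '[{"translation": [0,0,0],"roll": 0},{"translation": [0,0,0],"roll": 0},{"translation": [0,0,0],"roll": 0},{"translation": [0,0,0],"roll": 0},{"translation": [0,0,0],"roll": 0},{"translation": [0,0,0],"roll": 0},{"translation": [0,0,0],"roll": 0},{"translation": [0,0,0],"roll": 0},{"translation": [0,0,0],"roll": 0},{"translation": [0,0,0],"roll": 0}]' --fingers 0 --grip_force 45

```text
time: 6.47
tool_pos: [0.5034, -0.001, 0.0852]
tool_rot: [3.141, 0.0, -0.183]
contact_force: [-0.7, -0.0, -0.1]
opening: 0.0301
grip_force: 0.0
```

```bash
python3 - <<'E'
from h import *
st()
E
```

```text
t 6.47 p [ 0.5034 -0.001   0.0852] r [ 3.1415e+00  1.0000e-04 -1.8320e-01] f [-0.7  -0.03 -0.12] tq [ 0.03 -0.02 -0.03] op 0.0301 g 0.0
```

>>> step_arm --commands '[{"translation": [0,0,0],"roll": 0},{"translation": [0,0,0],"roll": 0},{"translation": [0,0,0],"roll": 0},{"translation": [0,0,0],"roll": 0},{"translation": [0,0,0],"roll": 0}]'

```text
time: 6.88
tool_pos: [0.5034, -0.001, 0.0852]
tool_rot: [3.141, 0.0, -0.183]
contact_force: [0.1, 0.2, -0.3]
opening: 0.0217
grip_force: 44.9
```

>>> step_arm --commands '[{"translation": [0,0,-5],"roll": 0},{"translation": [0,0,-10],"roll": 0},{"translation": [0,0,-10],"roll": 0},{"translation": [0,0,0],"roll": 0}]'

```text
time: 7.22
tool_pos: [0.5049, -0.0011, 0.1128]
tool_rot: [-3.142, -0.004, -0.183]
contact_force: [0.7, 0.0, -1.4]
opening: 0.0219
grip_force: 44.9
```

```bash
python3 - <<'E'
from h import *
st()
E
```

```text
t 7.22 p [ 0.5049 -0.0011  0.1128] r [-3.1415 -0.0043 -0.1831] f [ 0.73  0.01 -1.44] tq [ 0.04 -0.08  0.02] op 0.0219 g 44.911125898361206
```

>>> step_arm --commands '[{"translation": [0,0,-31.4],"roll": 0},{"translation": [0,0,-31.4],"roll": 0},{"translation": [0,0,-31.4],"roll": 0},{"translation": [0,0,-31.4],"roll": 0},{"translation": [0,0,-31.4],"roll": 0},{"translation": [4,28.8,0],"roll": 0},{"translation": [4,28.8,0],"roll": 0},{"translation": [4,28.8,0],"roll": 0},{"translation": [4,28.8,0],"roll": 0},{"translation": [4,28.8,0],"roll": 0},{"translation": [4,28.8,0],"roll": 0},{"translation": [4,28.8,0],"roll": 0},{"translation": [4,28.8,0],"roll": 0},{"translation": [4,28.8,0],"roll": 0},{"translation": [4,28.8,0],"roll": 0},{"translation": [0,0,0],"roll": -0.114},{"translation": [0,0,0],"roll": -0.114},{"translation": [0,0,0],"roll": -0.114},{"translation": [0,0,0],"roll": 0},{"translation": [0,0,0],"roll": 0}]'

```text
time: 8.88
tool_pos: [0.4902, -0.2914, 0.2675]
tool_rot: [3.141, -0.0, 0.155]
contact_force: [0.7, -0.0, -1.4]
opening: 0.0217
grip_force: 44.9
```

```bash
python3 - <<'E'
from h import *
st()
k=get_calibration("wrist");im=read_camera("wrist");cv2.imwrite("pics/w3.png",im[...,::-1])
for n in["lid_loop","lid","lifter_grip","lifter_saddle"]: print(n,[(np.round(d["at"],3).tolist(),round(d["confidence"],2)) for d in search_frame("wrist",n)[:3]])
print(proj("wrist",[.5613,-.2796,.127],k))
E
```

```text
t 8.88 p [ 0.4902 -0.2914  0.2675] r [ 3.1414e+00 -1.0000e-04  1.5530e-01] f [ 0.72 -0.04 -1.38] tq [-0.02 -0.02  0.  ] op 0.0217 g 44.91066634654999
lid_loop [([0.4, -0.227, 0.016], 0.63), ([0.492, -0.461, 0.017], 0.6), ([0.395, -0.398, 0.015], 0.6)]
lid [([0.396, -0.4, 0.018], 0.95), ([0.404, -0.22, 0.015], 0.73), ([0.567, -0.281, 0.102], 0.68)]
lifter_grip [([0.499, -0.292, 0.3], 0.94)]
lifter_saddle [([0.504, -0.288, 0.301], 0.76)]
[258.42224172 106.09538849]
```

View pics/w3.png

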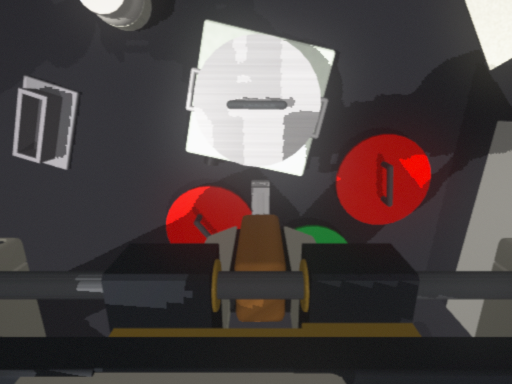

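The bar spans (227,104) to (287,104), level in the picture, so the tool is square to it. The lifter's prong tip shows at (261,181).

```bash
python3 - <<'E'
from h import *
k=get_calibration("wrist");s=observe();R=Ro.from_euler("xyz",s["tool_rot"])
im=cv2.imread("pics/w3.png");g=cv2.cvtColor(im,6)
for x in (235,245,257,270,280): print(x,g[95:113,x].tolist())
print(g[104,218:300].tolist())
for u in[(227,104),(287,104),(257,104)]: 
    p=atz("wrist",u,.127,k); print(p.round(4),"tool",(R.inv().apply(p-s["tool_pos"])*1000).round(1))
print("tip pred",proj("wrist",s["tool_pos"]+R.apply([.018,0,.079-.012]),k), proj("wrist",s["tool_pos"]+R.apply([.018,0,.079-.007]),k))
print("tip px->tool",R.inv().apply(atz("wrist",(261,181),s["tool_pos"][2]-.0715,k)-s["tool_pos"])*1000)
E
```

```text
235 [226, 227, 227, 221, 178, 115, 100, 106, 111, 115, 112, 109, 106, 138, 214, 239, 241, 242]
245 [223, 209, 148, 148, 151, 123, 102, 106, 110, 115, 119, 117, 115, 142, 214, 238, 239, 241]
257 [221, 222, 210, 161, 147, 128, 102, 105, 111, 118, 121, 118, 113, 127, 187, 235, 237, 239]
270 [219, 220, 200, 144, 140, 126, 100, 103, 110, 116, 118, 118, 115, 128, 188, 235, 238, 238]
280 [227, 220, 211, 176, 135, 117, 97, 101, 108, 111, 110, 107, 102, 109, 166, 233, 237, 239]
[229, 229, 229, 228, 228, 228, 228, 224, 180, 120, 114, 116, 114, 114, 115, 114, 114, 115, 114, 114, 116, 116, 115, 115, 114, 117, 117, 115, 115, 116, 117, 121, 120, 116, 116, 115, 116, 120, 121, 118, 116, 117, 116, 114, 114, 115, 119, 117, 116, 115, 114, 113, 116, 121, 121, 118, 115, 112, 111, 111, 111, 110, 111, 110, 111, 109, 104, 97, 100, 131, 153, 153, 155, 154, 155, 163, 210, 232, 234, 233, 233, 233]
[ 0.5586 -0.2498  0.127 ] tool [ 73.9 -30.3 140.4]
[ 0.5675 -0.3056  0.127 ] tool [ 73.9  26.2 140.4]
[ 0.5631 -0.2777  0.127 ] tool [ 73.9  -2.  140.4]
tip pred [258.9281774  182.02260437] [258.94949236 180.31992251]
tip px->tool [17.58509654  1.6031679  71.50166638]
```

>>> step_arm --commands '[{"translation": [0,-2.5,14],"roll": 0},{"translation": [0,0,14],"roll": 0},{"translation": [0,0,14],"roll": 0},{"translation": [0,0,14],"roll": 0},{"translation": [0,0,14],"roll": 0},{"translation": [0,0,7],"roll": 0},{"translation": [0,0,4],"roll": 0},{"translation": [0,0,3],"roll": 0},{"translation": [0,0,0],"roll": 0},{"translation": [0,0,0],"roll": 0},{"translation": [0,0,0],"roll": 0}]'

```text
time: 10.05
tool_pos: [0.4903, -0.2892, 0.1841]
tool_rot: [3.14, -0.001, 0.159]
contact_force: [-0.2, -0.3, -2.2]
opening: 0.0223
grip_force: 44.9
```

```bash
python3 - <<'E'
from h import *
s=st()
im=read_camera("side");k=get_calibration("side")
u=proj("side",[.52,-.285,.12]).astype(int);print(u,proj("side",s["tool_pos"]-[0,0,.079]))
c=im[u[1]-60:u[1]+40,u[0]-70:u[0]+70];cv2.imwrite("pics/s4.png",cv2.resize(c,None,fx=5,fy=5,interpolation=cv2.INTER_CUBIC)[...,::-1])
E
```

```text
t 10.05 p [ 0.4903 -0.2892  0.1841] r [ 3.1405e+00 -1.0000e-03  1.5870e-01] f [-0.21 -0.26 -2.24] tq [-0.03 -0.04 -0.02] op 0.0223 g 44.91120636463165
[325 157] [333.77372116 164.3105496 ]
```

View pics/s4.png

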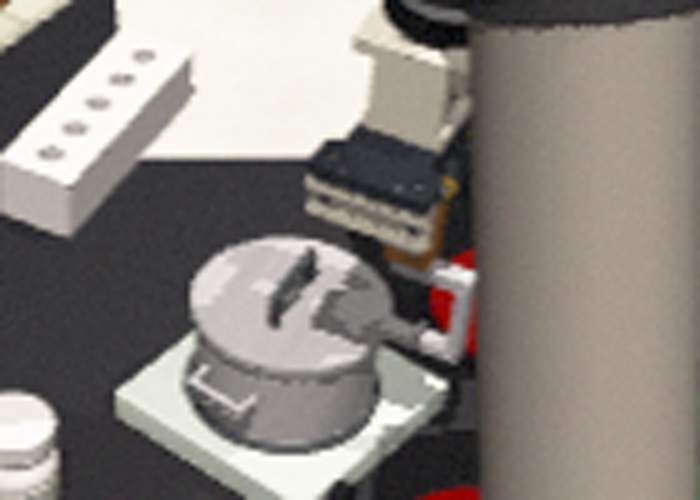

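The hook stands at the lid's robot side at the right level, with its prong over the flange. Now I'll slide it under the bar.

>>> step_arm --commands '[{"translation": [7,0,1],"roll": 0},{"translation": [7,0,0],"roll": 0},{"translation": [7,0,0],"roll": 0},{"translation": [7,0,0],"roll": 0},{"translation": [0,0,0],"roll": 0},{"translation": [0,0,0],"roll": 0}]'

```text
time: 10.6
tool_pos: [0.518, -0.2843, 0.1821]
tool_rot: [-3.142, 0.0, 0.16]
contact_force: [-0.5, 0.0, -2.5]
opening: 0.0217
grip_force: 44.9
```

>>> step_arm --commands '[{"translation": [5,0,0],"roll": 0},{"translation": [5,0,0],"roll": 0},{"translation": [5,0,0],"roll": 0},{"translation": [5,0,0],"roll": 0},{"translation": [0,0,0],"roll": 0},{"translation": [0,0,0],"roll": 0}]'

```text
time: 11.1
tool_pos: [0.5376, -0.2813, 0.1822]
tool_rot: [3.142, 0.0, 0.159]
contact_force: [-0.2, 0.7, -1.3]
opening: 0.0217
grip_force: 44.9
```

>>> step_arm --commands '[{"translation": [5,0,0],"roll": 0},{"translation": [5,0,0],"roll": 0},{"translation": [5,0,0],"roll": 0},{"translation": [5,0,0],"roll": 0},{"translation": [4.5,0,0],"roll": 0},{"translation": [0,0,0],"roll": 0},{"translation": [0,0,0],"roll": 0},{"translation": [0,0,0],"roll": 0}]'

```text
time: 11.77
tool_pos: [0.5614, -0.2774, 0.1822]
tool_rot: [-3.142, 0.0, 0.159]
contact_force: [-0.2, -0.8, -2.4]
opening: 0.0217
grip_force: 44.9
```

```bash
python3 - <<'E'
from h import *
s=st()
im=read_camera("side");w=read_camera("wrist")
u=proj("side",[.54,-.285,.12]).astype(int)
c=im[u[1]-45:u[1]+35,u[0]-50:u[0]+50];a=cv2.resize(c,(500,400),interpolation=cv2.INTER_CUBIC)
b=cv2.resize(w[0:300,130:390],(300,346))
o=np.zeros((400,800,3),np.uint8);o[:,:500]=a;o[:346,500:]=b;cv2.imwrite("pics/s5.png",o[...,::-1])
E
```

```text
t 11.77 p [ 0.5614 -0.2774  0.1822] r [-3.1415e+00  4.0000e-04  1.5890e-01] f [-0.15 -0.81 -2.4 ] tq [ 0.02 -0.04 -0.01] op 0.0217 g 44.911158084869385
```

View pics/s5.png

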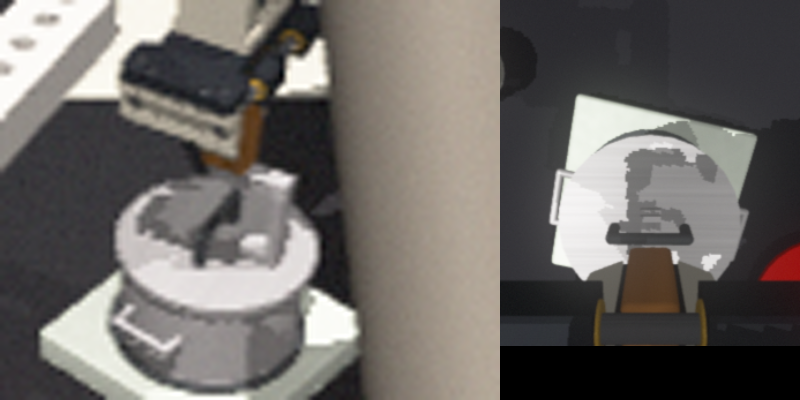

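The hook is under the bar, which is centred on the handle (650 against 651), with no contact force. Now I'll lift slowly.

>>> step_arm --commands '[{"translation": [0,0,-3],"roll": 0},{"translation": [0,0,-3],"roll": 0},{"translation": [0,0,-1.5],"roll": 0},{"translation": [0,0,-1.5],"roll": 0},{"translation": [0,0,-1.5],"roll": 0},{"translation": [0,0,-1.5],"roll": 0},{"translation": [0,0,-1.5],"roll": 0},{"translation": [0,0,-1.5],"roll": 0},{"translation": [0,0,0],"roll": 0},{"translation": [0,0,0],"roll": 0},{"translation": [0,0,0],"roll": 0}]'

```text
time: 12.78
tool_pos: [0.5614, -0.2775, 0.1972]
tool_rot: [-3.141, 0.0, 0.159]
contact_force: [0.4, 0.0, -5.5]
opening: 0.0216
grip_force: 44.9
```

```bash
python3 - <<'E'
from h import *
s=st()
E
```

```text
t 12.78 p [ 0.5614 -0.2775  0.1972] r [-3.1415e+00  2.0000e-04  1.5880e-01] f [ 0.38  0.02 -5.51] tq [ 0.01  0.01 -0.  ] op 0.0216 g 44.909563064575195
```

>>> step_arm --commands '[{"translation": [0,0,-2],"roll": 0},{"translation": [0,0,-3],"roll": 0},{"translation": [0,0,-4],"roll": 0},{"translation": [0,0,-5],"roll": 0},{"translation": [0,0,-6],"roll": 0},{"translation": [0,0,-8],"roll": 0},{"translation": [0,0,-8],"roll": 0},{"translation": [0,0,-8],"roll": 0},{"translation": [0,0,-8],"roll": 0},{"translation": [0,0,-8],"roll": 0},{"translation": [0,0,-8],"roll": 0},{"translation": [0,0,-7],"roll": 0},{"translation": [0,0,-5],"roll": 0},{"translation": [0,0,-3],"roll": 0},{"translation": [0,0,-1],"roll": 0},{"translation": [0,0,0],"roll": 0},{"translation": [0,0,0],"roll": 0},{"translation": [0,0,0],"roll": 0}]'

```text
time: 14.28
tool_pos: [0.5613, -0.2774, 0.2807]
tool_rot: [-3.141, 0.001, 0.159]
contact_force: [-0.1, 0.5, -6.2]
opening: 0.0217
grip_force: 44.9
```

```bash
python3 - <<'E'
from h import *
s=st()
im=read_camera("side");w=read_camera("wrist")
u=proj("side",[.55,-.28,.22]).astype(int)
c=im[u[1]-35:u[1]+45,u[0]-50:u[0]+50];a=cv2.resize(c,(500,400),interpolation=cv2.INTER_CUBIC)
b=cv2.resize(w[0:300,130:390],(300,346))
o=np.zeros((400,800,3),np.uint8);o[:,:500]=a;o[:346,500:]=b;cv2.imwrite("pics/s6.png",o[...,::-1])
E
```

```text
t 14.28 p [ 0.5613 -0.2774  0.2807] r [-3.1409e+00  8.0000e-04  1.5880e-01] f [-0.07  0.55 -6.24] tq [-0.02  0.01  0.02] op 0.0217 g 44.90957200527191
```

View pics/s6.png

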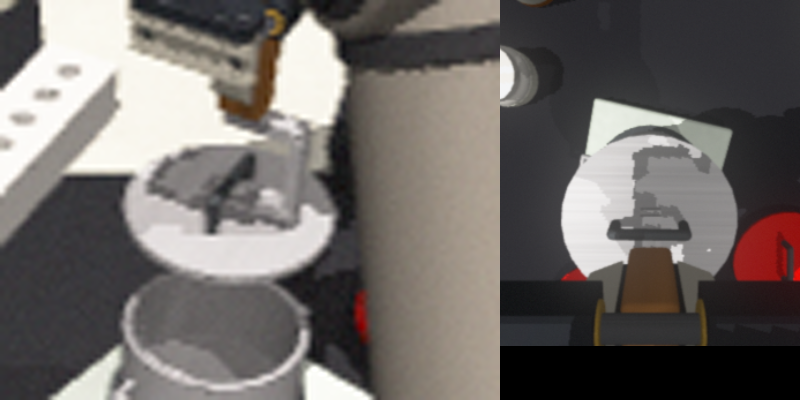

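The lid hangs level, clear of the pot (side crop). I'll carry it towards the stand with smooth ramps.

>>> step_arm --commands '[{"translation": [0.2,-4,0],"roll": 0},{"translation": [0.5,-8,0],"roll": 0},{"translation": [0.7,-12,0],"roll": 0},{"translation": [0.95,-16,0],"roll": 0},{"translation": [0.95,-16,0],"roll": 0},{"translation": [0.95,-16,0],"roll": 0},{"translation": [0.95,-16,0],"roll": 0},{"translation": [0.95,-16,0],"roll": 0},{"translation": [0.95,-16,0],"roll": 0},{"translation": [0.95,-16,0],"roll": 0},{"translation": [0.95,-16,0],"roll": 0},{"translation": [0.95,-16,0],"roll": 0},{"translation": [0.95,-16,0],"roll": 0},{"translation": [0.95,-16,0],"roll": 0},{"translation": [0.95,-16,0],"roll": 0},{"translation": [0.95,-16,0],"roll": 0},{"translation": [0.95,-16,0],"roll": 0},{"translation": [0.95,-16,0],"roll": 0},{"translation": [0.95,-16,0],"roll": 0},{"translation": [0.95,-16,0],"roll": 0}]'

```text
time: 16.05
tool_pos: [0.5316, 0.0192, 0.2814]
tool_rot: [3.141, -0.0, 0.159]
contact_force: [0.5, -0.4, -6.9]
opening: 0.022
grip_force: 44.9
```

>>> step_arm --commands '[{"translation": [0.95,-16,0],"roll": 0},{"translation": [0.95,-16,0],"roll": 0},{"translation": [0.95,-16,0],"roll": 0},{"translation": [0.95,-16,0],"roll": 0},{"translation": [0.8,-14,0],"roll": 0},{"translation": [0.6,-10,0],"roll": 0},{"translation": [0.4,-7,0],"roll": 0},{"translation": [0.2,-4,0],"roll": 0},{"translation": [0,-2,0],"roll": 0},{"translation": [0,0,0],"roll": 0},{"translation": [0,0,0],"roll": 0},{"translation": [0,0,0],"roll": 0}]'

```text
time: 17.05
tool_pos: [0.5219, 0.1176, 0.2812]
tool_rot: [3.141, 0.0, 0.158]
contact_force: [1.1, 0.8, -6.7]
opening: 0.0217
grip_force: 44.9
```

```bash
cat > fit.py <<'E'
from h import *
from scipy.optimize import minimize
from scipy.ndimage import map_coordinates
def samp(g,k,c,z,r,a):
    P=np.c_[c[0]+r*np.cos(a),c[1]+r*np.sin(a),np.full_like(a,z)]
    T=np.array(k["world_from_camera"]);q=(P-T[:3,3])@T[:3,:3];v=np.c_[q[:,0],-q[:,1],-q[:,2]]@np.array(k["camera_matrix"]).T
    uv=v[:,:2]/v[:,2:];ok=(uv[:,0]>1)&(uv[:,0]<510)&(uv[:,1]>1)&(uv[:,1]<382)
    s=map_coordinates(g,[uv[:,1],uv[:,0]],order=1,mode="nearest");s[~ok]=np.nan;return s
a=np.linspace(0,2*np.pi,120,endpoint=False)
def score(p,ims):
    t=0
    for g,k,out in ims:
        top=samp(g,k,p,p[2],.0615,a);i=samp(g,k,p,p[2],.052,a);o=samp(g,k,p,p[2],.071,a)
        t+=np.nanmean(top-.5*i-.5*o)-.5*np.nanstd(top)
    return -t
def fit(ims,p0):
    best=None
    for dz in(-.02,0,.02):
      for dx in(-.006,0,.006):
        for dy in(-.006,0,.006):
          r=minimize(score,[p0[0]+dx,p0[1]+dy,p0[2]+dz],args=(ims,),method="Nelder-Mead",options=dict(initial_simplex=np.array([p0[0]+dx,p0[1]+dy,p0[2]+dz])+np.r_[np.zeros((1,3)),np.eye(3)*.006]))
          if best is None or r.fun<best.fun: best=r
    return best
E
python3 - <<'E'
from fit import *
s=st()
ims={}
for c in("scene","side"):
    ims[c]=(cv2.GaussianBlur(cv2.imread(f"pics/{c}0.png",0),(0,0),.7).astype(float),get_calibration(c),1)
k=get_calibration("wrist");im=read_camera("wrist");cv2.imwrite("pics/w7.png",im[...,::-1])
ims["wrist"]=(cv2.cvtColor(im,cv2.COLOR_RGB2GRAY).astype(float),k,1)
print([(np.round(d["at"],3).tolist(),round(d["confidence"],2)) for d in search_frame("wrist","stand")[:3]])
p0=(.544,.292,.095);print("proj",proj("wrist",p0,k))
for n in(["scene","side"],["scene","side","wrist"]):
    r=fit([ims[c] for c in n],p0);print(n,r.x.round(4),r.fun)
v=im.copy()
for rr in(.057,.066):
    P=[proj("wrist",[r.x[0]+rr*np.cos(t),r.x[1]+rr*np.sin(t),r.x[2]],k) for t in a]
    for q in P:
        q=q.astype(int)
        if 0<=q[0]<512 and 0<=q[1]<384: v[q[1],q[0]]=(255,0,0)
sc=cv2.imread("pics/scene0.png");sd=cv2.imread("pics/side0.png")
for n,m in(("scene",sc),("side",sd)):
  for rr in(.066,):
    for t in a:
        q=proj(n,[r.x[0]+rr*np.cos(t),r.x[1]+rr*np.sin(t),r.x[2]]).astype(int);m[q[1],q[0]]=(0,0,255)
o=np.zeros((384,800,3),np.uint8);o[:,:512]=v[...,::-1]
o[:190,512:]=cv2.resize(sc[105:185,270:375],(288,190));o[194:,512:]=cv2.resize(sd[240:320,140:260],(288,190))
cv2.imwrite("pics/f7.png",o)
E
```

```text
t 17.05 p [0.5219 0.1176 0.2812] r [3.1412e+00 1.0000e-04 1.5800e-01] f [ 1.13  0.81 -6.68] tq [ 0.02 -0.07  0.03] op 0.0217 g 44.909507632255554
[([0.549, 0.281, 0.094], 0.91)]
proj [107.01940426 126.16338853]
['scene', 'side'] [0.5454 0.2891 0.1033] -131.1684532008201
['scene', 'side', 'wrist'] [0.545  0.2894 0.1037] -250.0506037285278
```

View pics/f7.png

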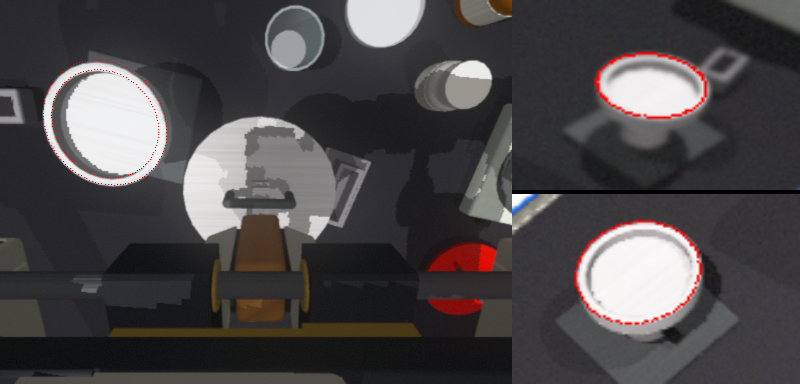

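The rim fit (red) lies on the cradle edge in all three views: centre (0.545, 0.289), rim about 0.1035. Next I'll get the lid's centre relative to the tool from the same wrist picture.

```bash
python3 - <<'E'
from fit import *
from scipy.optimize import least_squares
s=st();k=get_calibration("wrist");g=cv2.imread("pics/w7.png",0)
R=Ro.from_euler("xyz",s["tool_rot"]);z=s["tool_pos"][2]-.0902
# radial edge search along rays in the plane of the flange top
g2=cv2.GaussianBlur(g,(0,0),.8).astype(float)
t=np.linspace(np.deg2rad(-75),np.deg2rad(75),61)+.158
c=s["tool_pos"][:2].copy();rs=np.arange(.055,.078,.0005)
for it in range(4):
    E=[]
    for a_ in t:
        v=np.array([samp(g2,k,c,z,r,np.array([a_]))[0] for r in rs]);d=np.diff(v);j=np.argmin(d)
        if d[j]<-5: E.append(c+rs[j]*np.array([np.cos(a_),np.sin(a_)]))
    E=np.array(E);f=least_squares(lambda p:np.hypot(*(E-p[:2]).T)-p[2],[*c,.065],loss="soft_l1",f_scale=.001);c=f.x[:2]
print(len(E),"centre",f.x.round(4),"res mm",np.median(abs(f.fun))*1e3,"tool",(R.inv().apply([*(c-s["tool_pos"][:2]),0])*1000).round(1))
f2=least_squares(lambda p:np.hypot(*(E-p[:2]).T)-.065,c,loss="soft_l1",f_scale=.001);print("r fixed",f2.x,(R.inv().apply([*(f2.x-s["tool_pos"][:2]),0])*1000).round(1))
b=atz("wrist",(259,201),s["tool_pos"][2]-.0642,k);print("bar",(R.inv().apply(b-s["tool_pos"])*1000).round(1))
for c_ in (f2.x,): print("move",tool(np.r_[np.array([.545,.2894])-c_,0]))
E
```

```text
t 17.15 p [0.5219 0.1177 0.2813] r [3.1414 0.     0.158 ] f [-0.54 -0.23 -5.2 ] tq [ 0.02 -0.02  0.05] op 0.0214 g 44.909682869911194
61 centre [0.5225 0.1177 0.0647] res mm 0.208209324346037 tool [ 0.5  0.  -0. ]
r fixed [0.5221393  0.11768133] [0.2 0.  0. ]
bar [ 3.6  0.1 64.2]
move [  49.6 -166.    -0. ]
```

>>> step_arm --commands '[{"translation": [1.2,-4,0],"roll": 0},{"translation": [2.4,-8,0],"roll": 0},{"translation": [3.6,-12,0],"roll": 0},{"translation": [4.2,-14,0],"roll": 0},{"translation": [4.2,-14,0],"roll": 0},{"translation": [4.2,-14,0],"roll": 0},{"translation": [4.2,-14,0],"roll": 0},{"translation": [4.2,-14,0],"roll": 0},{"translation": [4.2,-14,0],"roll": 0},{"translation": [4.2,-14,0],"roll": 0},{"translation": [4.2,-14,0],"roll": 0},{"translation": [3.6,-12,0],"roll": 0},{"translation": [2.7,-9,0],"roll": 0},{"translation": [1.7,-6,0],"roll": 0},{"translation": [0.8,-3,0],"roll": 0},{"translation": [0,0,0],"roll": 0},{"translation": [0,0,0],"roll": 0},{"translation": [0,0,0],"roll": 0}]'

```text
time: 18.65
tool_pos: [0.5446, 0.2893, 0.2814]
tool_rot: [3.141, 0.0, 0.158]
contact_force: [-0.3, -1.0, -6.4]
opening: 0.0214
grip_force: 44.9
```

```bash
python3 - <<'E'
from fit import *
from scipy.optimize import least_squares
s=st();k=get_calibration("wrist");im=read_camera("wrist");cv2.imwrite("pics/w8.png",im[...,::-1])
g=cv2.cvtColor(im,cv2.COLOR_RGB2GRAY)
R=Ro.from_euler("xyz",s["tool_rot"]);z=s["tool_pos"][2]-.0902
print("lid to stand err (lid=tool+0.3x):",tool(np.array([.545,.2894,0])-(s["tool_pos"]*[1,1,0]+R.apply([.0003,0,0])*[1,1,0])))
E
```

```text
t 18.65 p [0.5446 0.2893 0.2814] r [3.1411e+00 1.0000e-04 1.5810e-01] f [-0.3  -0.96 -6.43] tq [-0.   -0.06 -0.02] op 0.0214 g 44.909486174583435
lid to stand err (lid=tool+0.3x): [ 0.1 -0.  -0. ]
```

>>> step_arm --commands '[{"translation": [0,0,4],"roll": 0},{"translation": [0,0,7],"roll": 0},{"translation": [0,0,9],"roll": 0},{"translation": [0,0,9],"roll": 0},{"translation": [0,0,9],"roll": 0},{"translation": [0,0,8],"roll": 0},{"translation": [0,0,7],"roll": 0},{"translation": [0,0,5],"roll": 0},{"translation": [0,0,3],"roll": 0},{"translation": [0,0,2],"roll": 0},{"translation": [0,0,0],"roll": 0},{"translation": [0,0,0],"roll": 0}]'

```text
time: 19.7
tool_pos: [0.5447, 0.29, 0.2186]
tool_rot: [-3.142, -0.001, 0.159]
contact_force: [0.7, 0.4, -6.4]
opening: 0.0222
grip_force: 44.9
```

>>> step_arm --commands '[{"translation": [0,0,1],"roll": 0},{"translation": [0,0,1],"roll": 0},{"translation": [0,0,1],"roll": 0},{"translation": [0,0,1],"roll": 0},{"translation": [0,0,1],"roll": 0},{"translation": [0,0,1],"roll": 0},{"translation": [0,0,1],"roll": 0},{"translation": [0,0,1],"roll": 0},{"translation": [0,0,0],"roll": 0},{"translation": [0,0,0],"roll": 0}]'

```text
time: 20.53
tool_pos: [0.5445, 0.2899, 0.2102]
tool_rot: [3.141, 0.0, 0.159]
contact_force: [0.4, 0.7, -6.5]
opening: 0.0218
grip_force: 44.9
```

>>> step_arm --commands '[{"translation": [0,0,1],"roll": 0},{"translation": [0,0,1],"roll": 0},{"translation": [0,0,1],"roll": 0},{"translation": [0,0,0],"roll": 0},{"translation": [0,0,0],"roll": 0}]'

```text
time: 20.95
tool_pos: [0.5445, 0.2899, 0.2072]
tool_rot: [3.141, 0.0, 0.159]
contact_force: [0.3, -0.8, -6.7]
opening: 0.0212
grip_force: 44.9
```

Still hanging free. I'll go on in short steps, feeling for contact.

>>> step_arm --commands '[{"translation": [0,0,1],"roll": 0},{"translation": [0,0,1],"roll": 0},{"translation": [0,0,1],"roll": 0},{"translation": [0,0,0],"roll": 0},{"translation": [0,0,0],"roll": 0}]'

```text
time: 21.37
tool_pos: [0.5445, 0.2899, 0.2041]
tool_rot: [3.141, 0.0, 0.159]
contact_force: [-0.3, 0.6, -6.7]
opening: 0.0215
grip_force: 44.9
```

>>> step_arm --commands '[{"translation": [0,0,0.8],"roll": 0},{"translation": [0,0,0.7],"roll": 0},{"translation": [0,0,0.7],"roll": 0},{"translation": [0,0,0],"roll": 0},{"translation": [0,0,0],"roll": 0}]'

```text
time: 21.78
tool_pos: [0.5445, 0.2899, 0.202]
tool_rot: [3.141, 0.0, 0.159]
contact_force: [-0.2, -0.3, -6.8]
opening: 0.0216
grip_force: 44.9
```

>>> step_arm --commands '[{"translation": [0,0,0.8],"roll": 0},{"translation": [0,0,0.7],"roll": 0},{"translation": [0,0,0],"roll": 0},{"translation": [0,0,0],"roll": 0}]'

```text
time: 22.12
tool_pos: [0.5445, 0.29, 0.2006]
tool_rot: [3.142, -0.0, 0.159]
contact_force: [-0.1, -1.1, -5.8]
opening: 0.0219
grip_force: 44.9
```

>>> step_arm --commands '[{"translation": [0,0,0.7],"roll": 0},{"translation": [0,0,0.7],"roll": 0},{"translation": [0,0,0],"roll": 0},{"translation": [0,0,0],"roll": 0}]'

```text
time: 22.45
tool_pos: [0.5447, 0.2901, 0.1997]
tool_rot: [-3.141, -0.001, 0.159]
contact_force: [-0.6, -0.3, -1.9]
opening: 0.0218
grip_force: 44.9
```

>>> step_arm --commands '[{"translation": [0,0,0.7],"roll": 0},{"translation": [0,0,0.7],"roll": 0},{"translation": [0,0,0],"roll": 0},{"translation": [0,0,0],"roll": 0}]'

```text
time: 22.78
tool_pos: [0.5445, 0.29, 0.1977]
tool_rot: [3.141, 0.0, 0.159]
contact_force: [-0.3, 0.5, -2.4]
opening: 0.0217
grip_force: 44.9
```

```bash
python3 - <<'E'
from h import *
st()
E
```

```text
t 22.78 p [0.5445 0.29   0.1977] r [3.1415e+00 1.0000e-04 1.5890e-01] f [-0.28  0.46 -2.42] tq [ 0.03 -0.05  0.03] op 0.0217 g 44.911097288131714
```

Contact came at TCP 0.200, which puts the rim at 0.104, matching vision, so the flange lies on the rim. The load is off the hook. I'll lower into the clearance and back out.

>>> step_arm --commands '[{"translation": [0,0,1.5],"roll": 0},{"translation": [0,0,1.5],"roll": 0},{"translation": [0,0,1.5],"roll": 0},{"translation": [0,0,1.4],"roll": 0},{"translation": [0,0,0],"roll": 0},{"translation": [0,0,0],"roll": 0},{"translation": [0,0,0],"roll": 0}]'

```text
time: 23.37
tool_pos: [0.5445, 0.29, 0.1919]
tool_rot: [3.141, -0.0, 0.159]
contact_force: [0.1, 0.2, -1.7]
opening: 0.0213
grip_force: 44.9
```

>>> step_arm --commands '[{"translation": [-2,0,0],"roll": 0},{"translation": [-3,0,0],"roll": 0},{"translation": [-4,0,0],"roll": 0},{"translation": [-4,0,0],"roll": 0},{"translation": [0,0,0],"roll": 0},{"translation": [0,0,0],"roll": 0}]'

```text
time: 23.87
tool_pos: [0.5314, 0.2879, 0.1921]
tool_rot: [3.142, -0.0, 0.159]
contact_force: [0.2, 0.1, -1.9]
opening: 0.0219
grip_force: 44.9
```

>>> step_arm --commands '[{"translation": [-4,0,0],"roll": 0},{"translation": [-4,0,0],"roll": 0},{"translation": [-4,0,0],"roll": 0},{"translation": [-4,0,0],"roll": 0},{"translation": [0,0,0],"roll": 0},{"translation": [0,0,0],"roll": 0}]'

```text
time: 24.37
tool_pos: [0.5157, 0.2854, 0.1921]
tool_rot: [3.142, -0.0, 0.159]
contact_force: [0.3, 0.1, -2.2]
opening: 0.0216
grip_force: 44.9
```

>>> step_arm --commands '[{"translation": [-6,0,0],"roll": 0},{"translation": [-6,0,0],"roll": 0},{"translation": [-6,0,0],"roll": 0},{"translation": [-10,0,0],"roll": 0},{"translation": [-12,0,0],"roll": 0},{"translation": [-12,0,0],"roll": 0},{"translation": [0,0,0],"roll": 0},{"translation": [0,0,-15],"roll": 0},{"translation": [0,0,-25],"roll": 0},{"translation": [0,0,-25],"roll": 0},{"translation": [0,0,-15],"roll": 0},{"translation": [0,0,0],"roll": 0},{"translation": [0,0,0],"roll": 0}]'

```text
time: 25.45
tool_pos: [0.4648, 0.2772, 0.2721]
tool_rot: [-3.141, -0.001, 0.159]
contact_force: [-0.1, 1.0, -1.6]
opening: 0.0223
grip_force: 44.9
```

```bash
python3 - <<'E'
from fit import *
from scipy.optimize import least_squares
s=st();k=get_calibration("wrist");im=read_camera("wrist");cv2.imwrite("pics/w9.png",im[...,::-1])
g=cv2.cvtColor(im,cv2.COLOR_RGB2GRAY)
# lid circle at flange top z=.110 
g2=cv2.GaussianBlur(g,(0,0),.8).astype(float);z=.1098;c=np.array([.545,.2894]);rs=np.arange(.06,.072,.0005)
for it in range(3):
    E=[]
    for a_ in np.linspace(-2.4,2.4,80):
        v=np.array([samp(g2,k,c,z,r,np.array([a_]))[0] for r in rs]);d=abs(np.diff(v));j=np.argmax(d)
        if d[j]>5:E.append(c+rs[j]*np.array([np.cos(a_),np.sin(a_)]))
    E=np.array(E);f=least_squares(lambda p:np.hypot(*(E-p[:2]).T)-p[2],[*c,.065],loss="soft_l1",f_scale=.001);c=f.x[:2]
print(len(E),f.x.round(4),np.median(abs(f.fun))*1e3)
# return pose: lifter was gripped at TCP (.5034,-.0010,.0852), yaw -.183 
print("to holder (before roll)",tool(np.array([.5034,-.001,0])-s["tool_pos"]*[1,1,0]),"roll",s["tool_rot"][2]+.183)
sd=read_camera("side");sc=read_camera("scene")
o=np.zeros((600,800,3),np.uint8);o[:400,:532]=cv2.resize(im,(532,400));
u=proj("side",[.545,.289,.11]).astype(int);o[:268,532:]=cv2.resize(sd[u[1]-40:u[1]+40,u[0]-40:u[0]+40],(268,268))
u=proj("scene",[.545,.289,.11]).astype(int);o[270:538,532:]=cv2.resize(sc[u[1]-35:u[1]+35,u[0]-35:u[0]+35],(268,268))
cv2.imwrite("pics/f9.png",o[...,::-1])
E
```

```text
t 25.45 p [0.4648 0.2772 0.2721] r [-3.1414e+00 -1.5000e-03  1.5880e-01] f [-0.1   1.   -1.57] tq [-0.01 -0.05  0.03] op 0.0223 g 44.91098463535309
80 [0.5451 0.2901 0.0652] 0.2504218682813572
to holder (before roll) [-5.900e+00  2.808e+02  1.000e-01] roll 0.3417631219687602
```

View pics/f9.png

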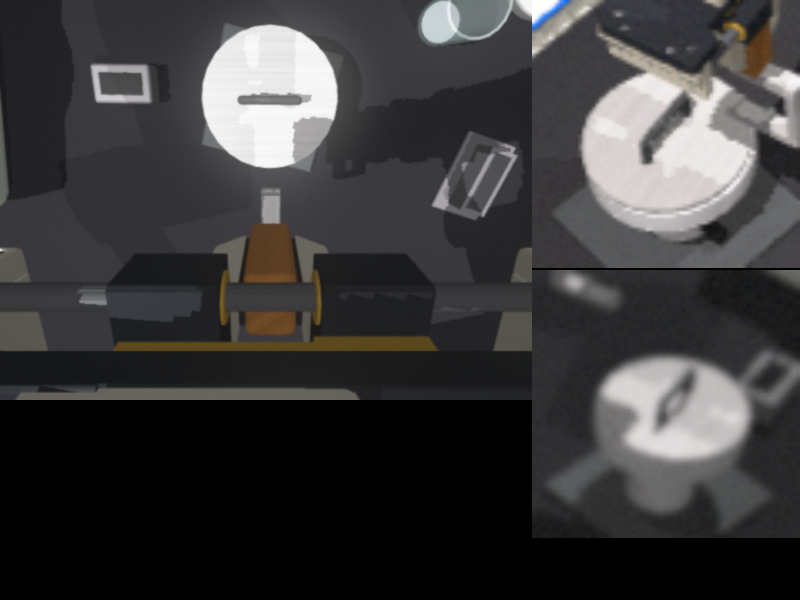

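The lid sits flat and centred in the cradle: measured (0.545, 0.290), and level in the side and scene crops. Now I'll return the lifter to its pick-up pose.

>>> step_arm --commands '[{"translation": [-5,0,0],"roll": 0},{"translation": [0,0,0],"roll": 0.114},{"translation": [0,0,0],"roll": 0.114},{"translation": [0,0,0],"roll": 0.114},{"translation": [8,24.2,0],"roll": 0},{"translation": [8,24.2,0],"roll": 0},{"translation": [8,24.2,0],"roll": 0},{"translation": [8,24.2,0],"roll": 0},{"translation": [8,24.2,0],"roll": 0},{"translation": [8,24.2,0],"roll": 0},{"translation": [8,24.2,0],"roll": 0},{"translation": [8,24.2,0],"roll": 0},{"translation": [8,24.2,0],"roll": 0},{"translation": [8,24.2,0],"roll": 0},{"translation": [8,24.2,0],"roll": 0},{"translation": [0,0,0],"roll": 0},{"translation": [0,0,0],"roll": 0},{"translation": [0,0,0],"roll": 0}]'

```text
time: 27.1
tool_pos: [0.4971, -0.001, 0.2713]
tool_rot: [-3.141, 0.001, -0.184]
contact_force: [-0.3, -0.2, -2.5]
opening: 0.0216
grip_force: 44.9
```

```bash
python3 - <<'E'
from h import *
s=st();print("go",tool(np.array([.5034,-.001,.125])-s["tool_pos"]),"roll",s["tool_rot"][2]+.183)
E
```

```text
t 27.1 p [ 0.4971 -0.001   0.2713] r [-3.1413e+00  1.4000e-03 -1.8360e-01] f [-0.28 -0.23 -2.54] tq [ 0.04 -0.01 -0.02] op 0.0216 g 44.91118848323822
go [  6.4  -1.1 146.3] roll -0.000625491771108877
```

>>> step_arm --commands '[{"translation": [6.4,-1.1,0],"roll": 0},{"translation": [0,0,15],"roll": 0},{"translation": [0,0,25],"roll": 0},{"translation": [0,0,25],"roll": 0},{"translation": [0,0,25],"roll": 0},{"translation": [0,0,25],"roll": 0},{"translation": [0,0,20],"roll": 0},{"translation": [0,0,10],"roll": 0},{"translation": [0,0,0],"roll": 0},{"translation": [0,0,0],"roll": 0},{"translation": [0,0,0],"roll": 0}]'

```text
time: 28.02
tool_pos: [0.5052, -0.0013, 0.1282]
tool_rot: [-3.142, -0.002, -0.183]
contact_force: [-0.1, 0.1, -2.1]
opening: 0.0215
grip_force: 44.9
```

>>> step_arm --commands '[{"translation": [0,0,4],"roll": 0},{"translation": [0,0,4],"roll": 0},{"translation": [0,0,4],"roll": 0},{"translation": [0,0,4],"roll": 0},{"translation": [0,0,4],"roll": 0},{"translation": [0,0,4],"roll": 0},{"translation": [0,0,4],"roll": 0},{"translation": [0,0,4],"roll": 0},{"translation": [0,0,3],"roll": 0},{"translation": [0,0,0],"roll": 0},{"translation": [0,0,0],"roll": 0},{"translation": [0,0,0],"roll": 0}]'

```text
time: 29.02
tool_pos: [0.5042, -0.0016, 0.092]
tool_rot: [3.142, -0.0, -0.183]
contact_force: [-0.3, -0.7, -1.1]
opening: 0.0218
grip_force: 44.9
```

```bash
python3 - <<'E'
from h import *
s=st()
E
```

```text
t 29.02 p [ 0.5042 -0.0016  0.092 ] r [ 3.1415e+00 -2.0000e-04 -1.8320e-01] f [-0.32 -0.74 -1.09] tq [ 0.04 -0.07  0.02] op 0.0218 g 44.91115629673004
```

>>> step_arm --commands '[{"translation": [0,0,2],"roll": 0},{"translation": [0,0,2],"roll": 0},{"translation": [0,0,1],"roll": 0},{"translation": [0,0,1],"roll": 0},{"translation": [0,0,0],"roll": 0},{"translation": [0,0,0],"roll": 0},{"translation": [0,0,0],"roll": 0}]'

```text
time: 29.6
tool_pos: [0.5042, -0.0015, 0.0859]
tool_rot: [3.141, -0.0, -0.183]
contact_force: [0.7, -0.8, -2.5]
opening: 0.0219
grip_force: 44.9
```

>>> step_arm --commands '[{"translation": [0,0,0.5],"roll": 0},{"translation": [0,0,0.5],"roll": 0},{"translation": [0,0,0],"roll": 0},{"translation": [0,0,0],"roll": 0}]'

```text
time: 29.93
tool_pos: [0.5043, -0.0016, 0.0852]
tool_rot: [3.141, -0.001, -0.183]
contact_force: [-0.4, -1.0, 2.5]
opening: 0.0218
grip_force: 44.9
```

The lifter is on the holder floor: 0.0852, the same height as at the grasp, and the force reversed. I'll release slowly and rise.

>>> step_arm --commands '[{"translation": [0,0,0],"roll": 0},{"translation": [0,0,0],"roll": 0},{"translation": [0,0,0],"roll": 0},{"translation": [0,0,0],"roll": 0},{"translation": [0,0,0],"roll": 0},{"translation": [0,0,0],"roll": 0},{"translation": [0,0,0],"roll": 0},{"translation": [0,0,0],"roll": 0},{"translation": [0,0,0],"roll": 0},{"translation": [0,0,0],"roll": 0},{"translation": [0,0,0],"roll": 0},{"translation": [0,0,0],"roll": 0}]' --fingers 0.8

```text
time: 30.93
tool_pos: [0.5041, -0.0015, 0.0849]
tool_rot: [3.141, -0.0, -0.183]
contact_force: [-0.0, 0.5, 0.9]
opening: 0.0737
grip_force: 0.0
```

>>> step_arm --commands '[{"translation": [0,0,-5],"roll": 0},{"translation": [0,0,-15],"roll": 0},{"translation": [0,0,-25],"roll": 0},{"translation": [0,0,-25],"roll": 0},{"translation": [0,0,-25],"roll": 0},{"translation": [0,0,-25],"roll": 0},{"translation": [0,0,-25],"roll": 0},{"translation": [0,0,-25],"roll": 0},{"translation": [-25,0,0],"roll": 0},{"translation": [-25,0,0],"roll": 0},{"translation": [0,0,0],"roll": 0},{"translation": [0,0,0],"roll": 0},{"translation": [0,0,0],"roll": 0}]'

```text
time: 32.02
tool_pos: [0.4556, 0.0075, 0.2554]
tool_rot: [3.142, -0.001, -0.183]
contact_force: [0.1, 0.5, -0.0]
opening: 0.0737
grip_force: 0.0
```

```bash
python3 - <<'E'
from h import *
s=st();k=get_calibration("wrist");im=read_camera("wrist")
hsv=cv2.cvtColor(im,cv2.COLOR_RGB2HSV);m=((hsv[...,0]<25)&(hsv[...,1]>120)&(hsv[...,2]>60)).astype(np.uint8)
u=proj("wrist",[.504,-.0015,.131],k);print(u);M=np.zeros_like(m);M[int(u[1])-35:int(u[1])+35,int(u[0])-30:int(u[0])+30]=1
r=cv2.minAreaRect(np.argwhere(m*M)[:,::-1].astype(np.float32));W=[atz("wrist",x,.131,k) for x in cv2.boxPoints(r)]
print("handle top",np.mean(W,0).round(4),r,[np.linalg.norm(W[i]-W[i-1]).round(4) for i in range(4)])
for c in("wrist","side","scene"):
    if c!="wrist":read_camera(c)
    for n in("lifter_grip","lid"):print(c,n,[(np.round(d["at"],3).tolist(),round(d["confidence"],2)) for d in search_frame(c,n)[:4]])
E
```

```text
t 32.02 p [0.4556 0.0075 0.2554] r [ 3.1415e+00 -1.4000e-03 -1.8330e-01] f [ 0.14  0.47 -0.01] tq [ 0.01  0.02 -0.04] op 0.0737 g 0.0
[259.23622257 132.85537797]
handle top [ 0.5039 -0.0027  0.131 ] ((260.5, 132.5), (31.0, 21.0), 90.0) [np.float64(0.0281), np.float64(0.019), np.float64(0.0281), np.float64(0.0195)]
wrist lifter_grip [([0.502, -0.003, 0.129], 0.66), ([0.641, 0.099, 0.046], 0.64)]
wrist lid [([0.53, 0.242, 0.111], 0.64), ([0.384, -0.235, 0.014], 0.63)]
side lifter_grip [([0.489, 0.004, 0.093], 0.89)]
side lid [([0.357, -0.374, 0.019], 0.83), ([0.482, -0.462, 0.015], 0.76), ([0.37, -0.23, 0.016], 0.73), ([0.541, 0.296, 0.112], 0.7)]
scene lifter_grip [([0.502, -0.004, 0.092], 0.49)]
scene lid [([0.344, -0.4, 0.016], 0.97), ([0.547, 0.285, 0.109], 0.74), ([0.492, -0.468, 0.017], 0.73), ([0.384, -0.24, 0.018], 0.7)]
```

The lifter stands upright at its old height and place, and the lid is on the stand, so I'm handing in.

```bash
python3 -c "
from cell import *
print(hand_in())"
```

```text
the job is handed in; nothing more can be done
None
```

The lid sits flat in the stand's cradle, the lifter is back upright and fully down in its holder, and the job was handed in at about 32 s; hand-in returned no verdict.

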